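Unlock the chip clamp and hold its ratchet lever at the fourth click

ROBOT

A 6-joint arm with a two-finger parallel gripper is mounted at the origin on the work surface. World frame = base frame: x ahead of the robot, y to its left, z up, the work surface at z = 0. Lengths are in m, angles in rad, forces in N, time in s.
With the tool pointing down it reaches from about 0.4 to 0.825 m from the base axis. Payload 7 kg.
Tool frame: the origin (TCP) lies where the fingers leave the gripper's body, on its centre line; the fingertips stand ctrl.nose_length ahead of it and the grasp point (between the pads) lies 54 mm ahead of it (ctrl.nose_length is the distance from the TCP to the fingertips, in m); z points along the fingers, y is the line along which they close (so a half turn about z gives the same grasp; the last joint's range is limited). The gripper opens to 85 mm and grips with 20 to 120 N. Pads are 22 mm wide; open, the fingers measure 114 mm over their backs; the gripper's body (76 mm by 85 mm) begins 54 mm behind the grasp point. The pads swing forward as they close: fully open they stand 13 mm farther back than shut.
Start: joints at [-0.962, 0.359, 0.012, 0, -1.224, -0.288], TCP at [0.213, -0.641, 0.304] pointing down, gripper open.
Joint ranges: [-3.07, 3.07], [-1.43, 2.12], [-1.02, 1.25], [-3.03, 1.67], [-3.05, -0], [-3.03, 3.03]. Speed limits (rad/s): [2.39, 2.39, 3.01, 3.14, 3.14, 3.14].

INTERFACE

Orientations are given as a unit quaternion [x, y, z, w].
In Python, from workcell import ctrl gives the robot as it stands.
- The arm moves only by the tool send_rows, never from a script. Its argument "motion" is a list of rows, each a list of 3 entries, a list of its own where there are three numbers: the shift along the world's x, y, z in cm, then the turn about the world's z in degrees, then the finger opening in cm, from 0 to 8.54. In form: [[[x, y, z], twist, grip], ...]. A call has 1 to 10 rows; each row shifts and turns the commanded pose from where the row before left it; what a row does not reach is not made up. A row lasts 1/12 s, in which the tool goes at most 41.7 mm and 7.16 degrees, less where a joint would pass 70% of its speed; a pose out of reach is approached as far as the arm can. A call is refused whole if a number of a shift passes 4.17 or a number of a turn 7.16, either way. A call with a gripper value outside its range is refused whole. The fingers move at their own pace and stop on an object; "squeeze" is the grip in N (left out, the last holds). Time passes only in rows, so rows that do not move let the fingers close. It gives the time, the measured TCP pose, the force, the opening and the grip force at its end, in the units of the state.
- ctrl.state(): the state, without advancing time (a new reading comes with each control period).
- ctrl.grab_frame(name): name is "scene" or "side" or "wrist"; returns (picture, depth): 420x560x3 uint8, red, green, blue; 420x560 float32, m along the optical axis (not along the pixel's ray), 0 where there is no reading.
- ctrl.camera_info(name): a dict with "intrinsics" (3x3 intrinsics, pixels), "extrinsics" (4x4, takes a point from camera to world coordinates). Camera axes: x right, y down, z forward; pixel columns grow to the right and rows downward; lengths in m; the calibration is good to about 2 mm. A picture is of the moment at which its call begins: read the wrist's pose just before it. camera_info takes no time and is no camera call; for the wrist camera it gives the pose at the moment of the call.
- ctrl.close_job(): hands the job in; it is judged then, once.
The state is a dict: "clock": time; "joints": joint angles; "dq": joint speeds; "effort": joint torques, N m; "tool_pos": TCP position; "ee_rot": TCP orientation; "ft_force": force on the tool from outside, world axes, zero at the start; "wrist_torque": the same for the moment, N m; "width": finger opening in m; "grip_force": force on a finger pad.
Only numpy, scipy, OpenCV 4.12 (cv2) and the standard library are available. Lean on these libraries where they do the work, as an engineer would, in place of code of your own. Each camera call takes 0.05 s, during which the arm holds its last target. There are 200 camera calls.

TASK

Lower the clamp onto the glass chip for a reading: press the station's hinged pedal down to its stop to unlock the lever and let the pedal come back up, then take the lever's knob and swing the lever forward (counter-clockwise seen from above) until you have felt exactly four clicks, never a fifth. The ratchet clicks but does not lock, so finish while still holding the knob, with the lever standing still between its fourth and fifth clicks; leave the tip box, bottle and power adapter where they are.

Things in the scene. Friction and masses are not known exactly. Their poses are not given: they have to be found in the camera images.
- station: Chip clamp station: fixed black instrument, white deck 72 mm high. Origin on the bench below mid deck; x to its back, y left, z up. Deck: x -80..80, y -140..20 mm (right, with the lever) and x -30..80, y 20..140 (left). In front of the left part: a recess with the pedal over a 20 mm high sill. Clamp tower at left rear (x 15..77, y 77..103), 116 mm high; only the knob is taller.
- pedal_pad (a point): Where to press: on the pedal's rubber pad, 56 mm high when up. Pedal: aluminium plate 60 (y) x 80 mm (x), hinged along its back edge 60 mm behind this point, at the station's front left. Pressed straight down here it moves 13 mm to its stop, 4 N at first, about 11 N at the stop, and springs back when let go. It pushes down the lever's lock bolt, which then stays down.
- pedal (a joint): Angle of the pedal: 0 up, 0.22 rad down on its stop.
- lever: Ratchet lever: steel hub 89 mm across with 7 teeth on one side of its rim, 82..92 mm high, with an arm 14 mm wide and a black knob. Origin on its upright turning axis, 82 mm above the bench; x along the arm to the knob. Turns counter-clockwise from above (+z). Starts 0 to 0.1 rad from home (arm at yaw -2.62 in the station frame); the lock bolt, a steel pin beside the arm, stops it near 0.2 rad.
- knob (a point): Where to grip: axis of the knob, an upright cylinder 22 mm in diameter, 92 to 130 mm high, spinning freely on its pin 100 mm from the lever's axis; this point is 118 mm up. Pushed along its circle: about 1 N at first, the spring adds 5.5 N per rad. Every 0.20 rad (20 mm) a click: the force climbs by 3 N or more, then drops by about 4 N over some 8 mm; halfway down the drop the tooth is passed.
- nose (a point): Tip of the brass spring plunger (6 mm roller, in an aluminium block on the deck at the hub's far side) that clicks over the hub's teeth, 87 mm above the bench. The block's setting differs each time, so the free travel before the first click (0.3 to 0.5 rad from home) does too. The ratchet does not lock: let go, the lever springs back. Hard stop at 1.7 rad from home.
- gap4 (a point): Point on the hub's rim midway between its fourth and fifth tooth (teeth are 8.9 mm apart); it lies at nose when the lever rests midway between its fourth and fifth clicks.
- gap5 (a point): Same, midway between the hub's fifth and sixth tooth: at nose when the lever has gone one click too far.
- tipbox: Closed pipette tip box, loose, 85 x 122 x 64 mm, grey with a clear lid, standing to the left. Origin under its middle. Bystander.
- reagent: Amber bottle with a white cap, loose, 60 mm in diameter, 130 mm high, standing to the right. Origin under its middle. Bystander.
- adapter: Black power adapter, loose, 55 x 125 x 34 mm, lying behind the station. Origin under its middle. Bystander.

How it is judged:
On the way, in this order (a step that is already met when the one before it is completed fails the run):
1. the pedal is pressed down to its stop (value of joint pedal above 0.2 rad), for 0.1 s.
2. the pedal has come back up (value of joint pedal below 0.04 rad), for 0.1 s.
3. the lever is held by the fingers between its fourth and fifth clicks (horizontal distance between gap4 and nose below 0.0038 m and contact force between the fingers and lever above 1.5 N), for 0.3 s.
At the end, for the whole second after the job is handed in: The pedal is up again (under 0.04 rad); the lever stands still (under 0.1 rad/s) between its fourth and fifth clicks, the hub's fourth gap within 3.8 mm of the plunger's nose (clicks are 8.9 mm apart there), and the fingers hold it with more than 1.5 N (all of step 3 and angular speed of lever below 0.1 rad/s and value of joint pedal below 0.04 rad); the arm keeps its last pose, push and grip.
It fails at once if the lever goes past its fifth click (horizontal distance between gap5 and nose below 0.0036 m).
It fails at once if the tip box is moved (over 20 mm) (distance of tipbox from where it was at the start of the episode above 0.02 m).
It fails at once if the bottle is moved (over 20 mm) or tipped (distance of reagent from where it was at the start of the episode above 0.02 m or angle between reagent's own z axis and vertical above 0.3 rad).
It fails at once if the power adapter is moved (over 20 mm) (distance of adapter from where it was at the start of the episode above 0.02 m).
It also fails if it takes over 72 s, if anything falls off the work surface, if the arm or the gripper's body presses on something with over 40 N, if the wrist force passes 120 N, or if a joint passes its speed limit or range.

## Working session

There is one attempt and no reset: what is moved stays moved. The work goes in short steps, Python scripts to look and compute and a tool call to move; the robot and the scene stay as the last step left them, time stands still between calls to the robot, and variables do not carry over. Pictures are saved under pics/ and viewed, at most 10 in all, crops included, and the job is handed in when it is done.

Besides the shell and the picture viewer there is one more tool, called as name(argument=value, ...) on one line, values as JSON. send_rows: Moves the arm, as the interface text tells. Its arguments: {"type":"object","properties":{"motion":{"type":"array"},"squeeze":{"type":"number"}},"required":["motion"]}

```bash
mkdir -p pics; python3 - <<'E'
from workcell import ctrl
import cv2,numpy as np
s=ctrl.state();print({k:np.round(v,3) for k,v in s.items()},ctrl.nose_length)
for n in("scene","side"):
    p,d=ctrl.grab_frame(n);i=ctrl.camera_info(n);np.savez(f"{n}.npz",p=p,d=d,K=i["intrinsics"],T=i["extrinsics"])
    cv2.imwrite(f"pics/{n}.png",p[:,:,::-1]);print(np.round(i["extrinsics"],3),i["intrinsics"][0])
E
```

```text
{'clock': np.float64(0.0), 'joints': array([-0.962,  0.359,  0.011, -0.   , -1.224, -0.288]), 'dq': array([-0.001, -0.001,  0.001,  0.001,  0.001, -0.001]), 'effort': array([ 0.0000e+00, -5.8332e+01,  2.9341e+01,  6.9370e+00, -6.0000e-03,
       -0.0000e+00]), 'tool_pos': array([ 0.213, -0.64 ,  0.303]), 'ee_rot': array([-0.16 ,  0.987,  0.001, -0.   ]), 'ft_force': array([ 0.812, -0.559, -1.037]), 'wrist_torque': array([-0.008,  0.05 , -0.06 ]), 'grip_force': np.float64(0.0), 'width': np.float64(0.086)} 0.0726
[[ 0.13   0.536 -0.834  1.64 ]
 [ 0.992 -0.072  0.107 -0.141]
 [-0.003 -0.841 -0.541  0.747]
 [ 0.     0.     0.     1.   ]] [485.87210513   0.         272.29454094]
[[-0.899 -0.293  0.326  0.234]
 [-0.438  0.571 -0.694  0.837]
 [ 0.017 -0.767 -0.642  0.889]
 [ 0.     0.     0.     1.   ]] [401.43517423   0.         283.18282027]
```

View pics/scene.png

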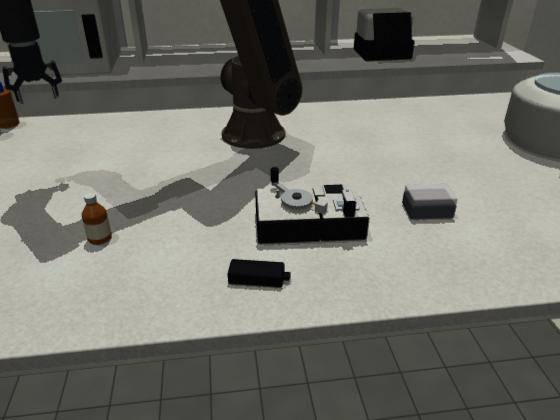

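View pics/side.png

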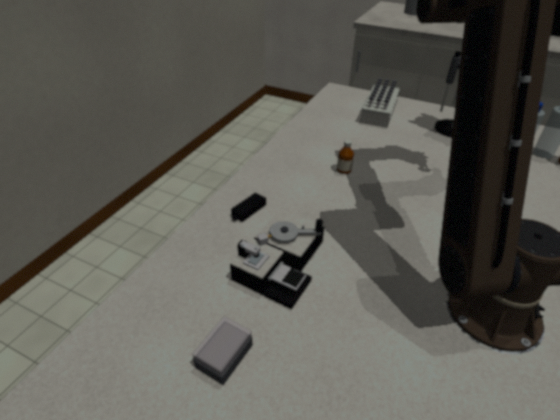

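The scene view shows the station at about px (310,212), with the knob at (275,174), hub (297,199), nose block (321,207) and tower (349,206). The side view shows the pedal pad at (293,276) and the knob at (319,226).

```bash
cat > h.py <<'E'
import numpy as np
def cloud(n):
    z=np.load(f"{n}.npz");d=z["d"];K=z["K"];T=z["T"]
    v,u=np.indices(d.shape)
    P=np.stack([(u-K[0,2])/K[0,0]*d,(v-K[1,2])/K[1,1]*d,d],-1)@T[:3,:3].T+T[:3,3]
    P[d==0]=np.nan
    return P,z["p"]
E
python3 - <<'E'
from h import *
import cv2
for n,pts in(("scene",dict(knob=(275,172),hub=(297,199),nose=(321,205),tower=(349,197),deckFL=(335,189),bottle=(95,225),adap=(257,268),tip=(430,195))),("side",dict(knob=(319,223),hub=(285,231),pad=(293,276),tower=(245,243),tip=(225,345)))):
    P,p=cloud(n)
    for k,(u,v) in pts.items(): print(n,k,np.round(P[v,u],3))
    m=(abs(P[...,2]-.072)<.006)&(P[...,0]>.4)&(P[...,0]<.9)&(abs(P[...,1])<.3)
    q=P[m][:,:2]; print(len(q),cv2.minAreaRect(q.astype(np.float32)),q.min(0),q.max(0))
    img=cv2.resize(p[130:310,220:400][:,:,::-1] if n=="scene" else p[200:320,210:350][:,:,::-1],None,fx=4 if n=="side" else 3.3,fy=4 if n=="side" else 3.3,interpolation=2)
    cv2.imwrite(f"pics/{n}_c.png",img)
E
```

```text
scene knob [0.518 0.011 0.124]
scene hub [0.609 0.055 0.092]
scene nose [0.649 0.109 0.095]
scene tower [0.652 0.178 0.114]
scene deckFL [0.518 0.178 0.058]
scene bottle [ 0.612 -0.449  0.061]
scene adap [ 0.798 -0.068  0.036]
scene tip [0.593 0.42  0.064]
2160 ((0.5975152254104614, 0.09033726155757904), (0.27792084217071533, 0.1615191549062729), 86.10753631591797) [ 0.51063418 -0.05200947] [0.68458423 0.23006444]
side knob [0.505 0.019 0.131]
side hub [0.59  0.064 0.101]
side pad [0.513 0.172 0.058]
side tower [0.657 0.176 0.121]
side tip [0.562 0.435 0.066]
2009 ((0.5932818651199341, 0.09027591347694397), (0.2814181447029114, 0.15805822610855103), 86.17237854003906) [ 0.50649592 -0.05431537] [0.68072732 0.23048161]
```

View pics/side_c.png

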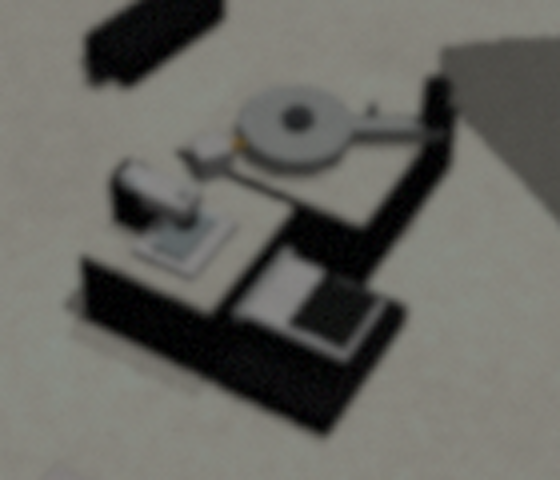

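send_rows(motion=[[[1.5,3.1,0],0,8.5],[[1.5,3.1,0],0,8.5],[[1.5,3.1,0],0,8.5],[[1.5,3.1,0],0,8.5],[[1.5,3.1,0],0,8.5],[[1.5,3.1,0],0,8.5],[[1.5,3.1,0],0,8.5],[[1.5,3.1,0],0,8.5],[[1.5,3.1,0],0,8.5],[[1.5,3.1,0],0,8.5]])

```text
clock: 0.93
tool_pos: [0.363, -0.3289, 0.3037]
ee_rot: [-0.16, 0.987, 0.0, -0.0]
ft_force: [0.7, 0.2, -0.5]
width: 0.085
grip_force: 0.0
```

send_rows(motion=[[[1.5,3.1,0],0,8.5],[[1.5,3.1,0],0,8.5],[[1.5,3.1,0],0,8.5],[[1.5,3.1,0],0,8.5],[[1.5,3.1,0],0,8.5],[[1.5,3.1,0],0,8.5],[[1.5,3.1,0],0,8.5],[[1.5,3.1,0],0,8.5],[[1.5,3.1,0],0,8.5],[[0,0,0],0,8.5]])

```text
clock: 1.77
tool_pos: [0.4999, -0.0476, 0.3036]
ee_rot: [-0.161, 0.987, 0.0, 0.0]
ft_force: [0.8, -0.5, 0.2]
width: 0.0852
grip_force: 0.0
```

```bash
python3 - <<'E'
from workcell import ctrl
from h import *
import cv2
n="wrist";s=ctrl.state();i=ctrl.camera_info(n);p,d=ctrl.grab_frame(n);np.savez(f"{n}.npz",p=p,d=d,K=i["intrinsics"],T=i["extrinsics"])
cv2.imwrite("pics/w1.png",p[:,:,::-1]);print(np.round(i["extrinsics"],3),i["intrinsics"][0,0],s["tool_pos"],s["joints"],s["ft_force"])
P,_=cloud("side")
m=(abs(P[...,2]-.056)<.012)&(abs(P[...,0]-.513)<.03)&(abs(P[...,1]-.172)<.03)
print(P[m].mean(0),m.sum(),P[m].min(0),P[m].max(0))
E
```

```text
[[-0.319  0.913  0.254  0.436]
 [ 0.948  0.307  0.086 -0.069]
 [ 0.001  0.268 -0.963  0.376]
 [ 0.     0.     0.     1.   ]] 294.22572665228273 [ 0.49991781 -0.04760936  0.30360299] [ 2.96871701e-01  7.18066484e-02 -3.61197098e-01 -1.17984203e-04
 -1.13727384e+00 -1.54362102e+00] [ 0.75941414 -0.49472703  0.16719145]
[0.51303459 0.1758201  0.05703923] 348 [0.48426466 0.14326431 0.04754078] [0.54287854 0.20176842 0.0615646 ]
```

View pics/w1.png

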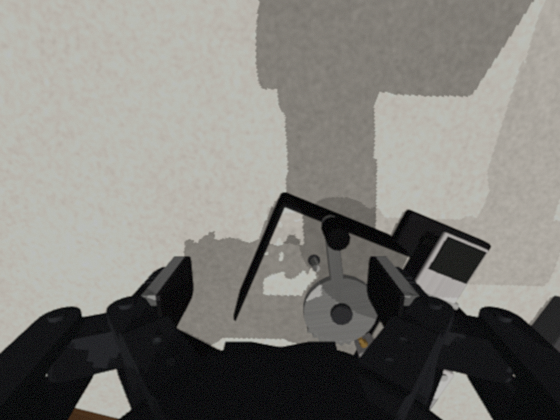

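The wrist view shows the knob at (337,233), hub centre (341,314), lock bolt (314,260), pad (458,258) and nose (362,343). I'll take one better-centred view before pressing the pedal.

send_rows(motion=[[[2.5,1.0,-1],0,8.5],[[2.5,1.0,-1],0,8.5],[[2.5,1.0,-1],0,8.5],[[1,0.5,-1],0,8.5],[[0,0,0],0,8.5],[[0,0,0],0,8.5],[[0,0,0],0,8.5]])

```text
clock: 2.4
tool_pos: [0.5821, -0.0173, 0.264]
ee_rot: [-0.159, 0.987, -0.0, -0.0]
ft_force: [0.4, 0.4, 0.8]
width: 0.0851
grip_force: 0.0
```

```bash
python3 - <<'E'
from workcell import ctrl
from h import *
import cv2
n="wrist";s=ctrl.state();i=ctrl.camera_info(n);p,d=ctrl.grab_frame(n);np.savez(f"{n}.npz",p=p,d=d,K=i["intrinsics"],T=i["extrinsics"])
cv2.imwrite("pics/w2.png",cv2.resize(p[80:360,150:500,::-1],None,fx=2,fy=2,interpolation=2));print(s["tool_pos"],s["ft_force"])
E
```

```text
[ 0.58207071 -0.01725674  0.26399989] [0.37240159 0.394604   0.84604842]
```

View pics/w2.png

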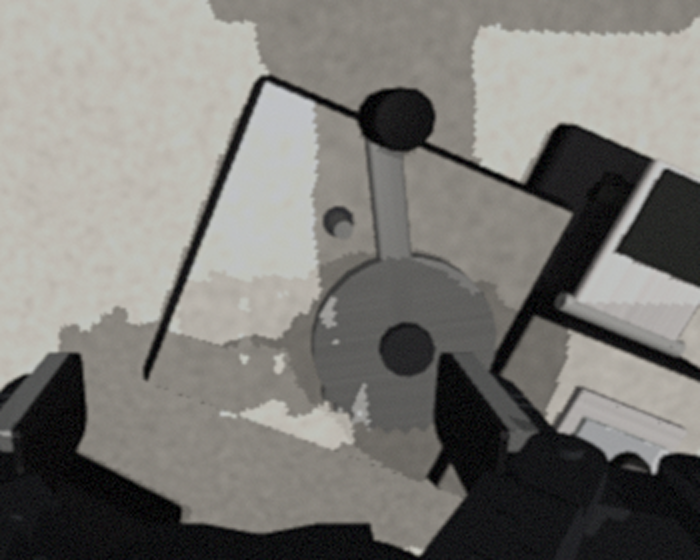

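The crop shows the knob top at (402,117), the hub centre screw at (407,348), the bolt at (340,222) and the pedal at right (660,240). The right finger hides the nose.

```bash
python3 - <<'E'
from h import *
z=np.load("wrist.npz");K,T=z["K"],z["T"];P,_=cloud("wrist")
def bp(u,v,h):
    r=T[:3,:3]@np.linalg.inv(K)@[150+u/2,80+v/2,1];return T[:3,3]+r*(h-T[2,3])/r[2]
k=bp(402,117,.13)
for h in(.092,.095,.1):
    a=bp(407,348,h);d=k-a;print(h,k[:2],a[:2],np.hypot(*d[:2]),np.arctan2(d[1],d[0]))
b=bp(405,342,.092);print(b)
for u,v in((402,117),(407,348),(330,340),(340,218)): print(P[80+v//2,150+u//2])
Z=P[...,2]
m=(Z>.115)&(Z<.14)&(abs(P[...,0]-k[0])<.03)&(abs(P[...,1]-k[1])<.03)
print("knobcloud",P[m].mean(0),P[m].min(0),P[m].max(0),m.sum())
m=(Z>.052)&(Z<.062)&(P[...,1]>.1)
print("pedal",P[m].mean(0),P[m].min(0),P[m].max(0),m.sum())
E
```

```text
0.092 [0.50888079 0.00957013] [0.60002469 0.05850885] 0.10345147615789281 -2.648832346569137
0.095 [0.50888079 0.00957013] [0.59901968 0.05731558] 0.10200316929437309 -2.6544780120673463
0.1 [0.50888079 0.00957013] [0.59734466 0.05532681] 0.09959682929943305 -2.664251727252618
[0.59761033 0.05655923 0.092     ]
[0.50871031 0.00876857 0.13290581]
[0.59690036 0.05422907 0.1017313 ]
[0.60619231 0.02360205 0.09496175]
[0.55430826 0.00981847 0.0888779 ]
knobcloud [0.5097034  0.00867232 0.13078983] [ 0.49880126 -0.00091721  0.1151228 ] [0.52030789 0.0204361  0.13390099] 908
pedal [0.52910725 0.17276921 0.05670266] [0.48515483 0.11784737 0.0520187 ] [0.57525674 0.22609856 0.0619853 ] 5252
```

send_rows(motion=[[[-1,2.7,0],0,0],[[-1,2.7,0],0,0],[[-1,2.7,0],0,0],[[-1,2.7,0],0,0],[[-1,2.7,0],0,0],[[-1,2.7,0],0,0],[[-1.1,2.9,0],0,0],[[0,0,-2.5],0,0],[[0,0,-3.0],0,0],[[0,0,-3],0,0]], squeeze=30)

```text
clock: 3.28
tool_pos: [0.5116, 0.175, 0.1801]
ee_rot: [-0.16, 0.987, 0.001, 0.002]
ft_force: [0.6, 0.9, -0.9]
width: -0.0001
grip_force: 0.0
```

send_rows(motion=[[[0,0,-2.5],0,0],[[0,0,-1.5],0,0],[[0,0,-0.5],0,0],[[0,0,0],0,0],[[0,0,0],0,0],[[0,0,0],0,0]])

```text
clock: 3.78
tool_pos: [0.5125, 0.1748, 0.1356]
ee_rot: [-0.16, 0.987, 0.001, 0.001]
ft_force: [-0.2, -0.2, 0.6]
width: -0.0001
grip_force: 0.0
```

send_rows(motion=[[[0,0,-0.5],0,0],[[0,0,-0.5],0,0],[[0,0,0],0,0],[[0,0,0],0,0]])

```text
clock: 4.12
tool_pos: [0.5125, 0.175, 0.1248]
ee_rot: [-0.16, 0.987, 0.0, 0.001]
ft_force: [-1.6, 0.2, 6.4]
width: -0.0002
grip_force: 3.4
```

send_rows(motion=[[[0,0,-0.5],0,0],[[0,0,-0.3],0,0],[[0,0,0],0,0],[[0,0,0],0,0]])

```text
clock: 4.45
tool_pos: [0.5127, 0.1751, 0.1179]
ee_rot: [-0.16, 0.987, 0.0, 0.001]
ft_force: [-4.7, -1.0, 17.7]
width: 0.0002
grip_force: 8.9
```

send_rows(motion=[[[0,0,-0.2],0,0],[[0,0,0],0,0],[[0,0,0],0,0],[[0,0,0],0,0]])

```text
clock: 4.78
tool_pos: [0.5128, 0.1751, 0.1174]
ee_rot: [-0.16, 0.987, 0.001, 0.002]
ft_force: [-10.3, -2.4, 33.2]
width: -0.0002
grip_force: 17.1
```

send_rows(motion=[[[0,0,2],0,0],[[0,0,3.5],0,0],[[0,0,3.5],0,0],[[0,0,3],0,0],[[0,-3.3,0],3,8.5],[[0,-3.3,0],3,8.5],[[-0.1,-3.3,0],3,8.5],[[-0.1,-3.3,0],0,8.5],[[-0.1,-3.3,0],0,8.5],[[0,0,0],0,8.5]])

```text
clock: 5.62
tool_pos: [0.5078, 0.0055, 0.2339]
ee_rot: [-0.235, 0.972, -0.0, -0.0]
ft_force: [-0.2, 0.4, 0.0]
width: 0.0727
grip_force: 0.0
```

send_rows(motion=[[[0,0,0],0,8.5],[[0,0,0],0,8.5],[[0,0,0],0,8.5],[[0,0,0],0,8.5]])

```text
clock: 5.95
tool_pos: [0.509, 0.0103, 0.2339]
ee_rot: [-0.237, 0.971, 0.0, 0.0]
ft_force: [0.8, -0.0, -0.5]
width: 0.0851
grip_force: 0.0
```

```bash
python3 - <<'E'
from workcell import ctrl
from h import *
import cv2
n="wrist";s=ctrl.state();i=ctrl.camera_info(n);p,d=ctrl.grab_frame(n);np.savez(f"{n}.npz",p=p,d=d,K=i["intrinsics"],T=i["extrinsics"])
cv2.imwrite("pics/w3.png",p[:,:,::-1]);print(s["tool_pos"],s["ft_force"])
P,_=cloud(n);Z=P[...,2]
m=(Z>.115)&(Z<.14)&(abs(P[...,0]-.509)<.025)&(abs(P[...,1]-.009)<.025)
print("knobcloud",P[m].mean(0),P[m].min(0),P[m].max(0),m.sum())
m=(Z>.03)&(Z<.07)&(P[...,1]>.15)&(P[...,1]<.2)
if m.any():print("pedal",P[m].mean(0),Z[m].max())
E
```

```text
[0.50896111 0.01034009 0.23388576] [ 0.76734751 -0.02575532 -0.47626984]
knobcloud [0.50744867 0.00908226 0.1301712 ] [ 0.49842516 -0.00084316  0.11505356] [0.51995921 0.02058985 0.1337397 ] 1043
pedal [0.50251468 0.17286714 0.05648324] 0.06433491354678983
```

View pics/w3.png

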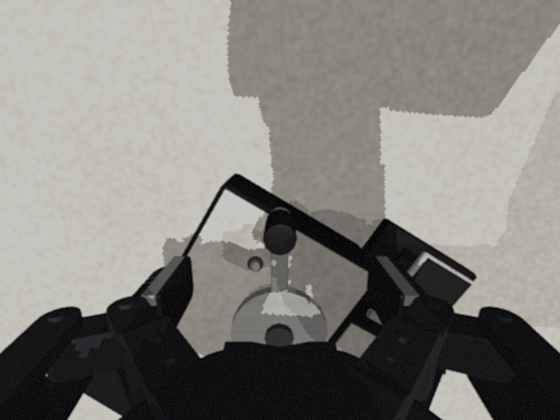

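The view shows the knob at (280,235), centred between the fingers, and the pedal is back up. Next I descend and grip.

send_rows(motion=[[[0,0,-2],0,8.5],[[0,0,-2],0,8.5],[[0,0,-1.5],0,8.5],[[0,0,-0.7],0,8.5],[[0,0,0],0,8.5],[[0,0,0],0,8.5],[[0,0,0],0,8.5],[[0,0,0],0,8.5]])

```text
clock: 6.67
tool_pos: [0.5094, 0.0098, 0.1729]
ee_rot: [-0.237, 0.972, 0.0, 0.001]
ft_force: [0.1, 0.2, 0.6]
width: 0.0852
grip_force: 0.0
```

send_rows(motion=[[[0,0,0],0,1.5],[[0,0,0],0,1.5],[[0,0,0],0,1.5],[[0,0,0],0,1.5],[[0,0,0],0,1.5],[[0,0,0],0,1.5],[[0,0,0],0,1.5],[[0,0,0],0,1.5],[[0,0,0],0,1.5],[[0,0,0],0,1.5]], squeeze=30)

```text
clock: 7.5
tool_pos: [0.5088, 0.0094, 0.172]
ee_rot: [-0.237, 0.972, -0.0, 0.0]
ft_force: [-0.5, -0.2, 3.5]
width: 0.0212
grip_force: 30.0
```

```bash
python3 - <<'E'
import numpy as np
c=np.array([.597,.0555]);r=.0997;a0=-2.66
k=np.arange(0,38);a=a0+.04*k
p=np.round(100*r*np.c_[np.cos(a),np.sin(a)],2)
for i,d in zip(k[1:],np.diff(p,axis=0)):print(i,np.round(d,2),end=";")
E
```

```text
1 [ 0.2  -0.35];2 [ 0.2  -0.34];3 [ 0.22 -0.33];4 [ 0.23 -0.33];5 [ 0.25 -0.31];6 [ 0.25 -0.31];7 [ 0.27 -0.29];8 [ 0.29 -0.28];9 [ 0.29 -0.27];10 [ 0.3  -0.26];11 [ 0.31 -0.25];12 [ 0.33 -0.24];13 [ 0.33 -0.22];14 [ 0.34 -0.21];15 [ 0.34 -0.19];16 [ 0.36 -0.18];17 [ 0.36 -0.17];18 [ 0.37 -0.15];19 [ 0.38 -0.13];20 [ 0.38 -0.13];21 [ 0.38 -0.1 ];22 [ 0.39 -0.09];23 [ 0.39 -0.08];24 [ 0.4  -0.06];25 [ 0.39 -0.04];26 [ 0.4  -0.03];27 [ 0.4  -0.01];28 [0.4 0. ];29 [0.4  0.02];30 [0.39 0.04];31 [0.4  0.05];32 [0.39 0.07];33 [0.39 0.08];34 [0.39 0.1 ];35 [0.38 0.12];36 [0.38 0.13];37 [0.37 0.14];
```

send_rows(motion=[[[0.2,-0.35,0],2.3,1.5],[[0.2,-0.34,0],2.3,1.5],[[0,0,0],0,1.5],[[0,0,0],0,1.5],[[0,0,0],0,1.5]])

```text
clock: 7.92
tool_pos: [0.5128, 0.0025, 0.172]
ee_rot: [-0.275, 0.961, -0.0, 0.0]
ft_force: [-0.9, -0.2, 4.2]
width: 0.021
grip_force: 30.1
```

send_rows(motion=[[[0.22,-0.33,0],2.3,1.5],[[0.23,-0.33,0],2.3,1.5],[[0,0,0],0,1.5],[[0,0,0],0,1.5],[[0,0,0],0,1.5]])

```text
clock: 8.33
tool_pos: [0.5172, -0.004, 0.172]
ee_rot: [-0.313, 0.95, -0.0, -0.0]
ft_force: [-1.3, -1.2, 5.3]
width: 0.021
grip_force: 30.2
```

send_rows(motion=[[[0.25,-0.31,0],2.3,1.5],[[0.25,-0.31,0],2.3,1.5],[[0,0,0],0,1.5],[[0,0,0],0,1.5],[[0,0,0],0,1.5]])

```text
clock: 8.75
tool_pos: [0.522, -0.01, 0.1719]
ee_rot: [-0.351, 0.936, 0.0, -0.0]
ft_force: [-2.5, 1.0, 5.8]
width: 0.0213
grip_force: 30.5
```

send_rows(motion=[[[0.27,-0.29,0],2.3,1.5],[[0,0,0],0,1.5],[[0,0,0],0,1.5],[[0,0,0],0,1.5]])

```text
clock: 9.08
tool_pos: [0.5245, -0.0129, 0.1719]
ee_rot: [-0.37, 0.929, 0.0, -0.0]
ft_force: [-3.1, 0.9, 6.9]
width: 0.0209
grip_force: 30.6
```

send_rows(motion=[[[0.29,-0.28,0],2.3,1.5],[[0,0,0],0,1.5],[[0,0,0],0,1.5],[[0,0,0],0,1.5]])

```text
clock: 9.42
tool_pos: [0.5275, -0.0159, 0.172]
ee_rot: [-0.388, 0.921, 0.0, -0.0]
ft_force: [-2.6, -0.2, 5.6]
width: 0.0212
grip_force: 30.6
```

send_rows(motion=[[[0.29,-0.27,0],2.3,1.5],[[0,0,0],0,1.5],[[0,0,0],0,1.5],[[0,0,0],0,1.5]])

```text
clock: 9.75
tool_pos: [0.5306, -0.0188, 0.172]
ee_rot: [-0.407, 0.914, -0.0, -0.0]
ft_force: [-1.5, -1.7, 4.8]
width: 0.0209
grip_force: 30.5
```

send_rows(motion=[[[0.3,-0.26,0],2.3,1.5],[[0,0,0],0,1.5],[[0,0,0],0,1.5],[[0,0,0],0,1.5]])

```text
clock: 10.08
tool_pos: [0.5335, -0.0214, 0.1719]
ee_rot: [-0.425, 0.905, -0.0, -0.0]
ft_force: [-2.6, -1.4, 5.6]
width: 0.0212
grip_force: 30.5
```

send_rows(motion=[[[0.31,-0.25,0],2.3,1.5],[[0,0,0],0,1.5],[[0,0,0],0,1.5],[[0,0,0],0,1.5]])

```text
clock: 10.42
tool_pos: [0.5363, -0.0236, 0.1719]
ee_rot: [-0.443, 0.896, 0.0, -0.0]
ft_force: [-3.9, 0.4, 6.2]
width: 0.0212
grip_force: 30.6
```

send_rows(motion=[[[0.33,-0.24,0],2.3,1.5],[[0,0,0],0,1.5],[[0,0,0],0,1.5],[[0,0,0],0,1.5]])

```text
clock: 10.75
tool_pos: [0.5394, -0.0259, 0.1719]
ee_rot: [-0.461, 0.887, 0.0, -0.001]
ft_force: [-5.3, 0.8, 8.4]
width: 0.0212
grip_force: 30.7
```

send_rows(motion=[[[0.33,-0.22,0],2.3,1.5],[[0,0,0],0,1.5],[[0,0,0],0,1.5],[[0,0,0],0,1.5]])

```text
clock: 11.08
tool_pos: [0.5429, -0.0283, 0.1719]
ee_rot: [-0.479, 0.878, 0.0, -0.001]
ft_force: [-4.6, -0.9, 5.8]
width: 0.021
grip_force: 30.6
```

send_rows(motion=[[[0.34,-0.21,0],2.3,1.5],[[0,0,0],0,1.5],[[0,0,0],0,1.5],[[0,0,0],0,1.5]])

```text
clock: 11.42
tool_pos: [0.5465, -0.0306, 0.172]
ee_rot: [-0.496, 0.868, -0.0, -0.0]
ft_force: [-1.4, -1.5, 5.8]
width: 0.021
grip_force: 30.6
```

send_rows(motion=[[[0.34,-0.19,0],2.3,1.5],[[0,0,0],0,1.5],[[0,0,0],0,1.5],[[0,0,0],0,1.5]])

```text
clock: 11.75
tool_pos: [0.5499, -0.0325, 0.1719]
ee_rot: [-0.514, 0.858, -0.0, -0.0]
ft_force: [-3.2, -2.2, 5.7]
width: 0.0208
grip_force: 30.6
```

send_rows(motion=[[[0.36,-0.18,0],2.3,1.5],[[0,0,0],0,1.5],[[0,0,0],0,1.5],[[0,0,0],0,1.5]])

```text
clock: 12.08
tool_pos: [0.553, -0.0341, 0.1719]
ee_rot: [-0.531, 0.848, 0.0, -0.001]
ft_force: [-4.8, -0.2, 7.2]
width: 0.021
grip_force: 30.7
```

send_rows(motion=[[[0.36,-0.17,0],2.3,1.5],[[0,0,0],0,1.5],[[0,0,0],0,1.5],[[0,0,0],0,1.5]])

```text
clock: 12.42
tool_pos: [0.5563, -0.0358, 0.1719]
ee_rot: [-0.548, 0.837, 0.001, -0.001]
ft_force: [-6.6, 1.0, 8.7]
width: 0.0211
grip_force: 30.8
```

send_rows(motion=[[[0.37,-0.15,0],2.3,1.5],[[0,0,0],0,1.5],[[0,0,0],0,1.5],[[0,0,0],0,1.5]])

```text
clock: 12.75
tool_pos: [0.5603, -0.0375, 0.1719]
ee_rot: [-0.564, 0.826, 0.0, -0.001]
ft_force: [-4.6, -1.8, 7.5]
width: 0.0208
grip_force: 30.7
```

send_rows(motion=[[[0.38,-0.13,0],2.3,1.5],[[0,0,0],0,1.5],[[0,0,0],0,1.5],[[0,0,0],0,1.5]])

```text
clock: 13.08
tool_pos: [0.5643, -0.039, 0.1719]
ee_rot: [-0.581, 0.814, 0.0, -0.001]
ft_force: [-3.8, -3.5, 7.5]
width: 0.021
grip_force: 30.6
```

send_rows(motion=[[[0.38,-0.13,0],2.3,1.5],[[0,0,0],0,1.5],[[0,0,0],0,1.5],[[0,0,0],0,1.5]])

```text
clock: 13.42
tool_pos: [0.5682, -0.0403, 0.172]
ee_rot: [-0.597, 0.802, 0.0, -0.001]
ft_force: [-3.0, -2.6, 5.9]
width: 0.0208
grip_force: 30.6
```

send_rows(motion=[[[0.38,-0.1,0],2.3,1.5],[[0,0,0],0,1.5],[[0,0,0],0,1.5],[[0,0,0],0,1.5]])

```text
clock: 13.75
tool_pos: [0.5714, -0.0412, 0.1719]
ee_rot: [-0.613, 0.79, 0.0, -0.001]
ft_force: [-5.3, -1.1, 9.1]
width: 0.0212
grip_force: 30.7
```

send_rows(motion=[[[0.39,-0.09,0],2.3,1.5],[[0,0,0],0,1.5],[[0,0,0],0,1.5],[[0,0,0],0,1.5]])

```text
clock: 14.08
tool_pos: [0.5749, -0.0421, 0.1718]
ee_rot: [-0.629, 0.778, 0.001, -0.001]
ft_force: [-7.7, -2.2, 9.0]
width: 0.021
grip_force: 30.9
```

send_rows(motion=[[[0.39,-0.08,0],2.3,1.5],[[0,0,0],0,1.5],[[0,0,0],0,1.5],[[0,0,0],0,1.5]])

```text
clock: 14.42
tool_pos: [0.579, -0.043, 0.1718]
ee_rot: [-0.644, 0.765, 0.001, -0.001]
ft_force: [-7.1, -2.0, 8.0]
width: 0.0211
grip_force: 30.8
```

send_rows(motion=[[[0.4,-0.06,0],2.3,1.5],[[0,0,0],0,1.5],[[0,0,0],0,1.5],[[0,0,0],0,1.5]])

```text
clock: 14.75
tool_pos: [0.5835, -0.0437, 0.1719]
ee_rot: [-0.659, 0.752, 0.0, -0.001]
ft_force: [-4.3, -3.9, 7.6]
width: 0.0215
grip_force: 30.7
```

send_rows(motion=[[[0.39,-0.04,0],2.3,1.5],[[0,0,0],0,1.5],[[0,0,0],0,1.5],[[0,0,0],0,1.5]])

```text
clock: 15.08
tool_pos: [0.5875, -0.0442, 0.172]
ee_rot: [-0.674, 0.738, 0.0, -0.001]
ft_force: [-4.2, -4.1, 6.7]
width: 0.021
grip_force: 30.7
```

```bash
python3 - <<'E'
import numpy as np
from workcell import ctrl
s=ctrl.state();print(s["tool_pos"],s["ft_force"])
D=np.array([(.5128,.0025,-.9,-.2),(.5172,-.004,-1.3,-1.2),(.522,-.01,-2.5,1),(.5245,-.0129,-3.1,.9),(.5275,-.0159,-2.6,-.2),(.5306,-.0188,-1.5,-1.7),(.5335,-.0214,-2.6,-1.4),(.5363,-.0236,-3.9,.4),(.5394,-.0259,-5.3,.8),(.5429,-.0283,-4.6,-.9),(.5465,-.0306,-1.4,-1.5),(.5499,-.0325,-3.2,-2.2),(.553,-.0341,-4.8,-.2),(.5563,-.0358,-6.6,1),(.5603,-.0375,-4.6,-1.8),(.5643,-.039,-3.8,-3.5),(.5682,-.0403,-3,-2.6),(.5714,-.0412,-5.3,-1.1),(*s["tool_pos"][:2],*s["ft_force"][:2])])
A=np.c_[2*D[:,:2],np.ones(len(D))];x=np.linalg.lstsq(A,(D[:,:2]**2).sum(1),rcond=None)[0];print("fit centre",x[:2],np.sqrt(x[2]+x[0]**2+x[1]**2))
a=np.arctan2(D[:,1]-.0555,D[:,0]-.597)
for q,f in zip(a,D[:,2:]):print(round(q+2.66,3),round(-(f@[-np.sin(q),np.cos(q)]),1))
E
```

```text
[ 0.58752545 -0.04422265  0.17195358] [-4.19730987 -4.11281721  6.71430951]
fit centre [0.59790833 0.05548055] 0.10026023996307579
0.08 0.3
0.159 -0.2
0.236 2.4
0.275 2.8
0.317 1.7
0.36 -0.0
0.399 1.1
0.435 3.3
0.473 4.8
0.516 3.4
0.559 0.4
0.598 1.8
0.633 4.2
0.67 6.4
0.713 3.6
0.756 2.4
0.797 2.1
0.83 4.8
0.994 3.8
```

Four force peaks, 0.2 rad apart, have been passed, with the last drop near 0.915 rad. I'll add 2 mm to centre the lever in the gap and let it settle.

send_rows(motion=[[[0.2,-0.02,0],1.1,1.5],[[0,0,0],0,1.5],[[0,0,0],0,1.5],[[0,0,0],0,1.5],[[0,0,0],0,1.5],[[0,0,0],0,1.5],[[0,0,0],0,1.5],[[0,0,0],0,1.5]])

```text
clock: 15.75
tool_pos: [0.5892, -0.0444, 0.1719]
ee_rot: [-0.681, 0.732, 0.0, -0.001]
ft_force: [-3.9, -3.6, 6.7]
width: 0.0213
grip_force: 30.7
```

```bash
python3 - <<'E'
from workcell import ctrl
import numpy as np,cv2
s=ctrl.state();p=s["tool_pos"];print(p,s["ft_force"],np.arctan2(p[1]-.0555,p[0]-.597)+2.66)
q,d=ctrl.grab_frame("scene");cv2.imwrite("pics/s2.png",cv2.resize(q[150:250,240:380,::-1],None,fx=5,fy=5,interpolation=2))
E
```

```text
[ 0.58922068 -0.04441353  0.17191757] [-3.89400334 -3.57236927  6.74951563] 1.0114999408368113
```

View pics/s2.png

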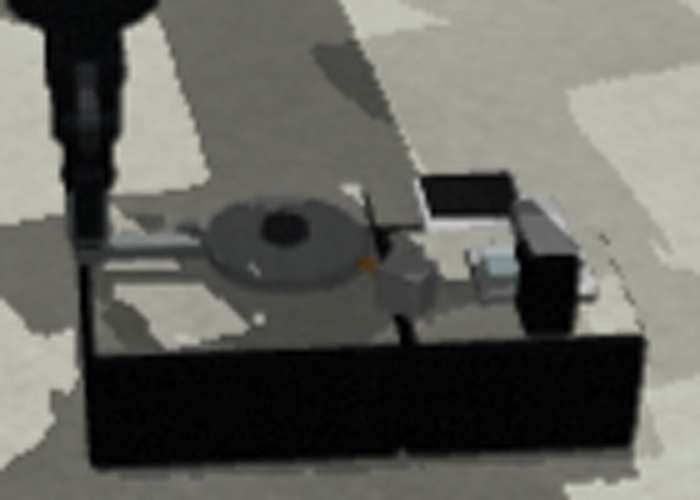

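The scene view shows the lever arm at (150,245) held at the knob, the brass nose at (366,265) against the hub, and the pedal up. I'm handing in.

```bash
python3 -c "
from workcell import ctrl
print(ctrl.close_job())"
```

```text
the job is handed in; nothing more can be done
None
```

I pressed the pedal to its stop and it came back up, then swung the lever through four felt clicks. The job was handed in with the knob gripped at about 30 N and the lever roughly midway between clicks four and five; no verdict came back.

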